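# Plant the green table sign in its swivel foot by feel

### The job

Take the green disc sign out of the black tray and plant it upright in the grey table foot: the square socket inside the foot stands at some unknown angle, so turn the post gently by feel until it finds the square, then slide it down fully home until its collar lies flush on the foot, and let go. Keep the push on the foot light, under 20 N at all times, and leave the red sign, glue stick, pin dish and cards where they are.

Things in the scene. Friction and masses are not known exactly. Their poses are not given: they have to be found in the camera images.
- green_disc (a point): Centre of the green sign's upright disc, 60 mm diameter, 10 mm thick: grip it across the thickness. x = normal of the disc's flat faces (level), z = up. The sign is one rigid piece, about 110 g. Straight below this point: the disc's lower edge 30 mm, the underside of a black round collar (40 mm diameter, 5 mm thick) 55 mm, the tip of the square post 95 mm
- green_collar (a point): Centre of the underside of the green sign's collar, where the square post begins. The post is 40 mm long and 16 x 16 mm, its flats square to x and y; axes as green_disc
- green_tip (a point): Centre of the lower end of the green sign's square post, which tapers slightly (chamfer of 1.2 mm at 45 degrees); axes as green_disc
- tray: Fixed black tray 100 x 240 x 50 mm (x, y, z); origin: centre of its underside. Two loose round pockets, 25 mm diameter, 45 mm deep, lie 70 mm either side of the centre along its y; they hold the green and the red sign, in either order, each resting by its collar on the tray's top, 50 mm up. Lift a sign more than 40 mm to draw it out
- foot: Fixed grey foot: housing 64 x 64 mm, 50 mm high, on a round steel base 130 mm in diameter; origin: centre of its underside, x and y along the housing's sides. A brass square socket inside swivels, but a friction brake holds it against light rubbing (it yields to about 0.08 Nm); its starting angle differs every time, never matches the housing's sides and is not measured
- foot_mouth (a point): Centre of the foot's round mouth, in its top face. Below: a round guide bore, 25 mm diameter, 12 mm deep, where the post turns freely; then the coaxial square socket, 17.4 mm wide, 30 mm deep. A post at a wrong angle stops on the brass, collar about 28 mm above the mouth; within about 4 degrees of a matching angle (one every 90) it slides in until the collar lies on the top face
- red_disc (a point): Centre of the red sign's disc: same shape as the green one, standing in the other pocket; leave it
- glue_center (a point): Centre of a standing green glue stick with a red cap, 32 mm in diameter, 95 mm high; leave it
- dish_center (a point): Centre of a white round pin dish, 80 mm in diameter, 15 mm high; leave it
- cards_center (a point): Centre of a stack of coloured cards, 95 x 205 x 24 mm (x, y, z); leave it

How it is judged:
On the way, in this order (a step that is already met when the one before it is completed fails the run):
1. the green sign is drawn up clear of the tray (z of green_tip in the frame of tray above 0.055 m), for 0.1 s.
2. the post's tip is in the foot's guide bore, sign upright (z of green_tip in the frame of foot_mouth below -0.006 m and horizontal distance between green_tip and foot_mouth below 0.006 m and angle between green_disc's own z axis and vertical below 0.12 rad), for 0.1 s.
At the end, for the whole second after the job is handed in: The green sign stands upright (within 0.06 rad) in the foot, collar within 3 mm of the foot's top face and within 4 mm of the mouth's centre, at rest and let go; the red sign, glue stick, pin dish and cards are within 15 mm of where they began (z of green_collar in the frame of foot_mouth below 0.003 m and horizontal distance between green_collar and foot_mouth below 0.004 m and angle between green_disc's own z axis and vertical below 0.06 rad and distance of each of red_disc, glue_center, dish_center, cards_center from where it was at the start of the episode below 0.015 m and linear speed of green below 0.02 m/s); the robot touches nothing.
It fails at once if the sign presses on the foot with more than 40 N in all (contact force between green and foot above 40 N).
It fails at once if the robot presses on the foot with more than 40 N in all (contact force between any of the fingers, the arm and foot above 40 N).
It fails at once if a bystander is pushed more than 15 mm (distance of any of red_disc, glue_center, dish_center, cards_center from where it was at the start of the episode above 0.015 m).
It also fails if it takes over 61 s, if anything falls off the work surface, if the arm or the gripper's body presses on something with over 40 N, if the wrist force passes 120 N, or if a joint passes its speed limit or range.

### The arm

A 6-joint arm with a two-finger parallel gripper is mounted at the origin on the work surface. World frame = base frame: x ahead of the robot, y to its left, z up, the work surface at z = 0. Lengths are in m, angles in rad, forces in N, time in s.
With the tool pointing down it reaches from about 0.25 to 0.8 m from the base axis. Payload 8.5 kg.
Tool frame: the origin (TCP) lies on the centre line of the jaws, within the pads' length; the fingertips stand 14 mm ahead of it and the grasp point (between the pads) lies 5 mm behind it; z points along the fingers, y is the line along which they close (so a half turn about z gives the same grasp; the last joint's range is limited). The gripper opens to 85 mm and grips with 20 to 120 N. Pads are 22 mm wide; open, the fingers measure 114 mm over their backs; the gripper's body (76 mm by 85 mm) begins 54 mm behind the grasp point. The pads swing forward as they close: fully open they stand 13 mm farther back than shut.
Start: joints at [-1.343, 0.238, -0.013, 1.319, 0, 1.571], TCP at [0.119, -0.511, 0.245] pointing down, gripper open.
Joint ranges: [-2.66, 2.66], [-1.03, 1.9], [-1.14, 1.46], [-1.82, 2.27], [-1.45, 1.34], [-3.14, 3.14]. Speed limits (rad/s): [2.22, 2.22, 2.79, 3.14, 3.14, 3.14].

### API

Orientations are given as [roll, pitch, yaw] about the fixed x, y, z axes, in that order (R = Rz(yaw) Ry(pitch) Rx(roll)).
In Python, from rig import monitor, capture, job_done gives the robot as it stands.
- The arm moves only by the tool arm_command, never from a script. Its argument "plan" is one flat list of numbers, 5 for each row, row after row: the closure in counts, from 0 (fully open) to 255 (shut), then the shift along the tool's x, y, z in m, then the turn about the tool's z in rad. A call has 1 to 8 rows; each row shifts and turns the commanded pose from where the row before left it, along the tool's axes as they then stand; what a row does not reach is not made up. A row lasts 1/8 s, in which the tool goes at most 62.5 mm and 10.7 degrees, less where a joint would pass 70% of its speed; a pose out of reach is approached as far as the arm can. A call is refused whole if a number of a shift passes 0.0625 or a number of a turn 0.188, either way. A call with a gripper value outside its range is refused whole. The fingers move at their own pace and stop on an object; "grip_force" is the grip in N (left out, the last holds). Time passes only in rows, so rows that do not move let the fingers close. It gives the time, the measured TCP pose, the force, the opening and the grip force at its end, in the units of the state.
- monitor.get_state(): the state, without advancing time (a new reading comes with each control period).
- capture(name): name is "scene" or "top" or "wrist"; returns a dict with "image" (400x640x3 uint8, red, green, blue), "z_map" (400x640 float32, m along the optical axis (not along the pixel's ray), 0 where there is no reading), "fx", "fy", "cx", "cy" (pixels), "pose" (4x4, takes a point from camera to world coordinates). Camera axes: x right, y down, z forward; pixel columns grow to the right and rows downward; lengths in m; the calibration is good to about 2 mm. A picture is of the moment at which its call begins.
- job_done(): hands the job in; it is judged then, once.
The state is a dict: "time_s": time; "qpos": joint angles; "joint_vel": joint speeds; "joint_efforts": joint torques, N m; "ee_pos": TCP position; "eef_rot": TCP orientation; "ft_force": force on the tool from outside, world axes, zero at the start; "torque": the same for the moment, N m; "finger_gap": finger opening in m; "grip_force": force on a finger pad.
Only numpy, scipy, OpenCV 4.12 (cv2) and the standard library are available. Lean on these libraries where they do the work, as an engineer would, in place of code of your own. Each camera call takes 0.05 s, during which the arm holds its last target. There are 200 camera calls.

## Working session

There is one attempt and no reset: what is moved stays moved. The work goes in short steps, Python scripts to look and compute and a tool call to move; the robot and the scene stay as the last step left them, time stands still between calls to the robot, and variables do not carry over. Pictures are saved under pics/ and viewed, at most 10 in all, crops included, and the job is handed in when it is done.

Besides the shell and the picture viewer there is one more tool, called after "Request:" in YAML: its name, and indented under it one key for each argument. arm_command: Moves the arm, as the interface text tells. Its arguments: {"type":"object","properties":{"plan":{"type":"array"},"grip_force":{"type":"number"}},"required":["plan"]}

```bash
mkdir -p pics; ls; cat > h.py <<'E'
import numpy as np, cv2
from rig import monitor, capture, job_done
def save(c,n): cv2.imwrite('pics/'+n+'.png', c['image'][:,:,::-1])
def pts(c):
    z=c['z_map']; v,u=np.mgrid[:z.shape[0],:z.shape[1]]
    P=np.stack([(u-c['cx'])/c['fx']*z,(v-c['cy'])/c['fy']*z,z],-1)
    return P@c['pose'][:3,:3].T+c['pose'][:3,3]
E
python3 - <<'E'
from h import *
np.set_printoptions(precision=4,suppress=True)
for n in['top','scene']:
    c=capture(n); save(c,n); np.save(n+'.npy',c,allow_pickle=True); print(n,c['pose'],c['fx'],c['cx'],c['cy'])
print(monitor.get_state())
E
```

```text
pics
top [[ 0.0028 -0.9981  0.0613  0.5536]
 [-0.9999 -0.0037 -0.0152  0.0023]
 [ 0.0154 -0.0612 -0.998   0.8532]
 [ 0.      0.      0.      1.    ]] 361.3674545374848 314.68580073649724 195.29944830269594
scene [[-0.1637  0.6409 -0.75    1.3736]
 [ 0.9862  0.0884 -0.1397  0.132 ]
 [-0.0232 -0.7625 -0.6466  0.7584]
 [ 0.      0.      0.      1.    ]] 494.8764804106004 319.67390301565683 198.434788932521
{'time_s': 0.1, 'qpos': array([-1.343 ,  0.2387, -0.0141,  1.3192,  0.    ,  1.5708]), 'joint_vel': array([-0.0006, -0.0012,  0.0008, -0.0009,  0.0014, -0.0004]), 'joint_efforts': array([  0.0016, -53.9723,  34.6999,   0.0135,  -0.0002,  -0.    ]), 'ee_pos': array([ 0.1185, -0.5111,  0.2448]), 'eef_rot': array([-3.1404, -0.    ,  0.2278]), 'ft_force': array([-0.2957, -0.0077,  0.2105]), 'torque': array([-0.0209, -0.0342, -0.0259]), 'grip_force': 0.0, 'finger_gap': 0.08554236156306272}
```

View pics/top.png

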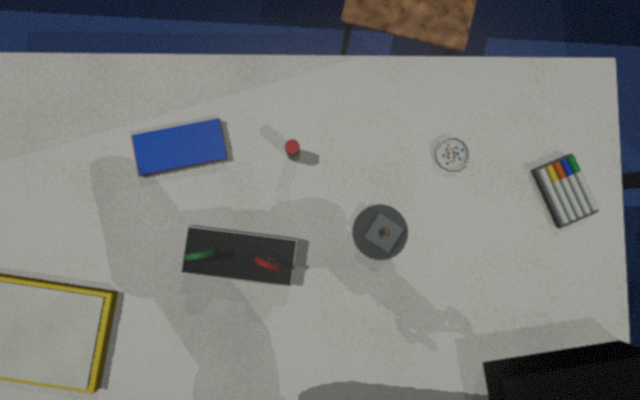

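View pics/scene.png

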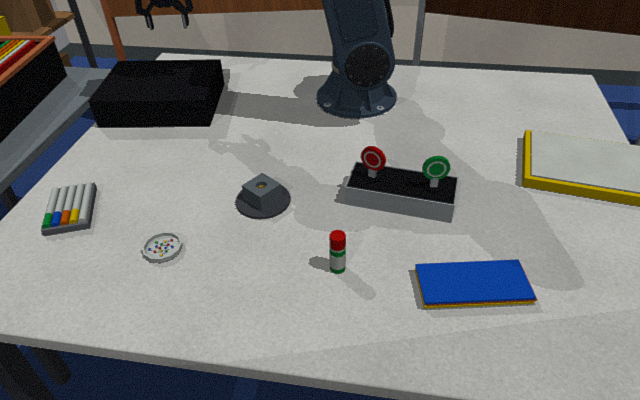

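The top view shows the green disc at about (199,255), the red at (266,264), and the foot at (381,231) with its mouth at (384,232). In the scene view the green disc is at (436,168). Next I measure the green disc and the mouth.

```bash
python3 - <<'E'
from h import *
np.set_printoptions(precision=4,suppress=True)
def ray(c,u,v):
    d=c['pose'][:3,:3]@np.array([(u-c['cx'])/c['fx'],(v-c['cy'])/c['fy'],1]); return c['pose'][:3,3],d
def plane(c,u,v,z):
    o,d=ray(c,u,v); return o+d*(z-o[2])/d[2]
T=np.load('top.npy',allow_pickle=True).item(); S=np.load('scene.npy',allow_pickle=True).item()
def gm(c,box,lo,hi):
    h=cv2.cvtColor(c['image'],cv2.COLOR_RGB2HSV); m=cv2.inRange(h,lo,hi); k=np.zeros_like(m); k[box[1]:box[3],box[0]:box[2]]=1; return (m*k)>0
G=((45,80,30),(90,255,255))
for n,c,b in(('top',T,(175,235,225,275)),('scene',S,(410,145,460,190))):
    m=gm(c,b,*G); P=pts(c)[m]; v,u=np.nonzero(m)
    print(n,m.sum(),u.mean(),v.mean(),u.min(),u.max(),v.min(),v.max(),'med',np.median(P,0),'lo',np.percentile(P,5,0),'hi',np.percentile(P,95,0))
    if n=='top':
        r=cv2.minAreaRect(np.c_[u,v].astype(np.float32)); print(r)
        print('line', plane(c,u.min(),v[u==u.min()].mean(),.135),plane(c,u.max(),v[u==u.max()].mean(),.135), plane(c,u.mean(),v.mean(),.13))
    else:
        (cx,cy),_,_=cv2.minAreaRect(np.c_[u,v].astype(np.float32)); print('centre z.105',plane(c,cx,cy,.105))
    q=P-np.median(P,0); q=q[np.linalg.norm(q,axis=1)<.04]; w,V=np.linalg.eigh(np.cov(q.T)); print('normal',V[:,0],w)
# mouth: brass/ dark in foot top
for n,c,b in(('top',T,(370,220,400,246)),('scene',S,(250,175,272,195))):
    h=cv2.cvtColor(c['image'],cv2.COLOR_RGB2HSV)
    print(n); m=gm(c,b,(3,60,30),(30,255,255)); v,u=np.nonzero(m); print(m.sum(),u.mean(),v.mean(),plane(c,u.mean(),v.mean(),.05))
    P=pts(c); k=P[b[1]-15:b[3]+15,b[0]-20:b[2]+20].reshape(-1,3); k=k[(abs(k[:,2]-.05)<.006)]; print(len(k),k.mean(0),k.min(0),k.max(0))
    r=cv2.minAreaRect((k[:,:2]*1000).astype(np.float32)); print(r)
E
python3 - <<'E'
import cv2
a=cv2.imread('pics/top.png')[185:290,170:420]
b=cv2.imread('pics/scene.png')[140:220,230:470]
import numpy as np
a=cv2.resize(a,(750,315),interpolation=2);b=cv2.resize(b,(750,250),interpolation=2)
cv2.imwrite('pics/crop.png',np.vstack([a,b]))
E
```

```text
top 165 197.86060606060607 255.0848484848485 185 214 250 260 med [0.4789 0.2218 0.1302] lo [0.4713 0.1999 0.1039] hi [0.4845 0.2491 0.1355]
((199.50003051757812, 255.0), (6.661770820617676, 29.949003219604492), 79.99201965332031)
line [0.4755 0.2452 0.135 ] [0.4873 0.1888 0.135 ] [0.4788 0.2217 0.13  ]
normal [0.9755 0.125  0.1809] [0.     0.0001 0.0002]
scene 428 435.83644859813086 167.11682242990653 423 449 156 179 med [0.4824 0.2245 0.1099] lo [0.4761 0.2007 0.0812] hi [0.4873 0.2494 0.1328]
centre z.105 [0.4779 0.2257 0.105 ]
normal [0.9853 0.1635 0.0487] [0.     0.0002 0.0003]
top
37 385.2162162162162 233.0810810810811 [ 0.5194 -0.1668  0.05  ]
749 [ 0.5205 -0.1624  0.0504] [ 0.4776 -0.206   0.0444] [ 0.5639 -0.1197  0.0545]
((520.278076171875, -162.5703125), (64.47283935546875, 63.81833267211914), 56.34440612792969)
scene
22 260.77272727272725 186.0909090909091 [ 0.5273 -0.162   0.05  ]
525 [ 0.5242 -0.163   0.0495] [ 0.4774 -0.2069  0.0441] [ 0.5656 -0.1206  0.0538]
((521.4696655273438, -164.08349609375), (68.096435546875, 66.96378326416016), 56.46784591674805)
```

View pics/crop.png

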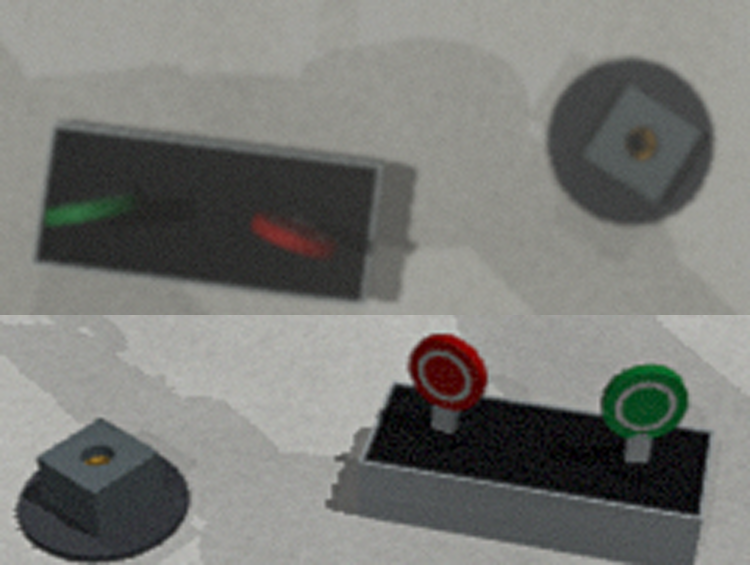

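Request:
arm_command:
  plan: [0, 0, 0, 0, -0.185, 0, 0, 0, 0, -0.185, 0, 0, 0, 0, -0.185, 0, 0, 0, 0, -0.185, 0, 0, 0, 0, -0.185, 0, 0, 0, 0, -0.185, 0, 0, 0, 0, -0.185, 0, 0, 0, 0, -0.185]

```text
time_s: 1.1
ee_pos: [0.1185, -0.5112, 0.2449]
eef_rot: [-3.142, -0.001, 1.714]
ft_force: [0.0, 0.3, -0.2]
finger_gap: 0.0852
grip_force: 0.0
```

Request:
arm_command:
  plan: [0, 0.0424, 0.0285, 0, 0, 0, 0.0424, 0.0285, 0, 0, 0, 0.0424, 0.0285, 0, 0, 0, 0.0424, 0.0285, 0, 0, 0, 0.0424, 0.0285, 0, 0, 0, 0.0424, 0.0285, 0, 0, 0, 0.0424, 0.0285, 0, 0, 0, 0.0424, 0.0285, 0, 0]

```text
time_s: 2.1
ee_pos: [0.2984, -0.1427, 0.2453]
eef_rot: [3.141, 0.0, 1.707]
ft_force: [1.0, 0.5, -0.6]
finger_gap: 0.0856
grip_force: 0.0
```

Request:
arm_command:
  plan: [0, 0.0424, 0.0285, 0, 0, 0, 0.0424, 0.0285, 0, 0, 0, 0.0424, 0.0285, 0, 0, 0, 0.0424, 0.0285, 0, 0, 0, 0.0424, 0.0285, 0, 0, 0, 0.0424, 0.0285, 0, 0, 0, 0.0424, 0.0285, 0, 0, 0, 0, 0, 0, 0]

```text
time_s: 3.1
ee_pos: [0.4561, 0.1797, 0.2443]
eef_rot: [-3.141, -0.0, 1.711]
ft_force: [-0.8, -0.5, 0.4]
finger_gap: 0.0854
grip_force: 0.0
```

```bash
python3 - <<'E'
from h import *
np.set_printoptions(precision=4,suppress=True)
c=capture('wrist'); save(c,'w1'); np.save('w1.npy',c,allow_pickle=True); s=monitor.get_state(); print(s['ee_pos'],s['eef_rot'],s['qpos'],s['ft_force'])
h=cv2.cvtColor(c['image'],cv2.COLOR_RGB2HSV); m=cv2.inRange(h,(45,80,30),(90,255,255))>0
P=pts(c); k=m&(P[...,2]>.06)&(c['z_map']>0); v,u=np.nonzero(k); p=P[k]; print(k.sum(),p.mean(0),p.min(0),p.max(0),c['pose'])
r=cv2.minAreaRect((p[:,:2]*1000).astype(np.float32)); print(r)
t=p[p[:,2]>.12]; print(len(t),np.median(t,0)); w,V=np.linalg.eigh(np.cov(p[:,:2].T)); print(V)
E
```

```text
[0.4552 0.1781 0.2445] [-3.1399  0.0004  1.7102] [ 0.373   0.1777 -0.0945  1.3004  0.      1.8044] [-0.7251 -0.0227 -0.0146]
1553 [0.4889 0.2191 0.1221] [0.4188 0.0339 0.0601] [0.7154 0.2553 0.3085] [[ 0.9901  0.1333  0.0448  0.4448]
 [ 0.1407 -0.9409 -0.308   0.2593]
 [ 0.0011  0.3112 -0.9503  0.3727]
 [ 0.      0.      0.      1.    ]]
((569.1808471679688, 124.26275634765625), (87.32168579101562, 317.7949523925781), 50.515525817871094)
1130 [0.4781 0.2282 0.1315]
[[-0.654  -0.7565]
 [-0.7565  0.654 ]]
```

View pics/w1.png

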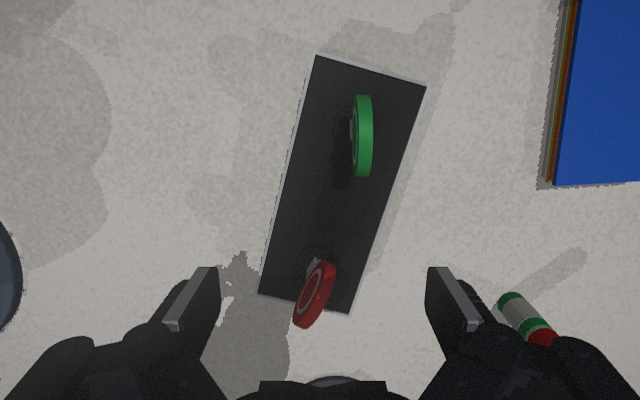

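Wrist view: the green disc's rim runs from about (360,95) to (362,177), near vertical in the image, with the red sign at (315,295). I refine from these rim pixels.

```bash
python3 - <<'E'
from h import *
np.set_printoptions(precision=4,suppress=True)
c=np.load('w1.npy',allow_pickle=True).item()
h=cv2.cvtColor(c['image'],cv2.COLOR_RGB2HSV); m=cv2.inRange(h,(45,80,30),(90,255,255))>0
m[:, :340]=0; m[:,385]=0; m[:,385:]=0; m[185:]=0
P=pts(c); p=P[m&(c['z_map']>0)]; p=p[(p[:,2]>.09)&(p[:,2]<.145)]
print(len(p),p.min(0),p.max(0))
r=cv2.minAreaRect((p[:,:2]*1000).astype(np.float32)); print(r)
# rim at z range, fit line of centre per side
u=p[:,:2]; w,V=np.linalg.eigh(np.cov(u.T)); n=V[:,0]*np.sign(V[0,0]); d=V[:,1]*np.sign(V[1,1])
print('normal deg',np.degrees(np.arctan2(n[1],n[0])))
o=u.mean(0); a=(u-o)@n; b=(u-o)@d; 
cen=o+n*(np.percentile(a,2)+np.percentile(a,98))/2+d*(np.percentile(b,1)+np.percentile(b,99))/2
print('cen',cen,'thick',np.ptp(np.percentile(a,[2,98])),'len',np.ptp(np.percentile(b,[1,99])))
k=(p[:,2]>.125); print('top',p[k].mean(0))
E
```

```text
1438 [0.4697 0.1968 0.0904] [0.4876 0.2553 0.1364]
((478.6005554199219, 226.13424682617188), (10.511478424072266, 57.85006332397461), 8.583478927612305)
normal deg 8.330351664696854
cen [0.4784 0.2264] thick 0.009884554935936924 len 0.05612601978964759
top [0.4784 0.2268 0.1316]
```

Request:
arm_command:
  plan: [0, 0.0442, 0.0296, 0, -0.007, 0, 0, 0, 0.045, 0, 0, 0, 0, 0.04, 0, 0, 0, 0, 0, 0, 0, 0, 0, 0, 0]

```text
time_s: 3.78
ee_pos: [0.4789, 0.2244, 0.1619]
eef_rot: [3.14, -0.0, 1.714]
ft_force: [1.2, -0.2, 0.6]
finger_gap: 0.0857
grip_force: 0.0
```

Request:
arm_command:
  plan: [0, 0.0015, 0, 0.032, 0, 0, 0, 0, 0.03, 0, 0, 0, 0, 0, 0, 255, 0, 0, 0, 0, 255, 0, 0, 0, 0, 255, 0, 0, 0, 0, 255, 0, 0, 0, 0, 255, 0, 0, 0, 0]
  grip_force: 60

```text
time_s: 4.78
ee_pos: [0.4785, 0.2265, 0.0988]
eef_rot: [3.141, -0.0, 1.715]
ft_force: [-1.0, -0.7, 5.2]
finger_gap: 0.0095
grip_force: 59.2
```

Request:
arm_command:
  plan: [255, 0, 0, 0, 0, 255, 0, 0, 0, 0, 255, 0, 0, 0, 0]

```text
time_s: 5.15
ee_pos: [0.4785, 0.2265, 0.0988]
eef_rot: [3.141, -0.0, 1.715]
ft_force: [-0.7, 0.1, 5.9]
finger_gap: 0.0095
grip_force: 59.3
```

Request:
arm_command:
  plan: [255, 0, 0, -0.02, 0, 255, 0, 0, -0.03, 0, 255, 0, 0, -0.04, 0, 255, 0, 0, -0.04, 0, 255, 0, 0, -0.02, 0, 255, 0, 0, 0, 0]

```text
time_s: 5.9
ee_pos: [0.4788, 0.2266, 0.2493]
eef_rot: [3.139, -0.001, 1.715]
ft_force: [0.2, -0.0, -1.9]
finger_gap: 0.009
grip_force: 58.6
```

Request:
arm_command:
  plan: [255, -0.045, -0.0018, 0, 0, 255, -0.05, -0.0018, 0, 0, 255, -0.05, -0.0018, 0, 0, 255, -0.05, -0.0018, 0, 0, 255, -0.05, -0.0018, 0, 0, 255, -0.05, -0.0018, 0, 0, 255, -0.05, -0.0018, 0, 0, 255, -0.0465, -0.0018, 0, 0]

```text
time_s: 6.9
ee_pos: [0.5195, -0.1648, 0.2465]
eef_rot: [-3.139, -0.001, 1.715]
ft_force: [0.7, 0.1, -2.1]
finger_gap: 0.009
grip_force: 58.6
```

Request:
arm_command:
  plan: [255, 0, 0, 0, 0, 255, 0, 0, 0, 0, 255, 0, 0, 0, 0, 255, 0, 0, 0, 0]

```text
time_s: 7.4
ee_pos: [0.5202, -0.1622, 0.2483]
eef_rot: [-3.142, -0.0, 1.716]
ft_force: [0.4, -0.1, -2.5]
finger_gap: 0.0093
grip_force: 58.6
```

```bash
python3 - <<'E'
from h import *
np.set_printoptions(precision=4,suppress=True)
s=monitor.get_state(); print(s['ee_pos'],s['eef_rot'],s['qpos'],s['ft_force'],s['torque'])
for n in('scene','wrist','top'):
    c=capture(n); np.save(n+'2.npy',c,allow_pickle=True); save(c,n+'2')
a=cv2.imread('pics/scene2.png')[80:230,170:370]; b=cv2.imread('pics/wrist2.png'); d=cv2.imread('pics/top2.png')[185:285,320:450]
o=np.hstack([cv2.resize(a,(400,300)),cv2.resize(d,(390,300))]); b=cv2.resize(b,(480,300)); b=np.hstack([b,np.zeros((300,310,3),np.uint8)])
cv2.imwrite('pics/m2.png',np.vstack([o,b]))
E
```

```text
[ 0.5202 -0.1622  0.2483] [-3.1415 -0.0002  1.7162] [-0.3024  0.2716  0.04    1.3393  0.0002  1.123 ] [ 0.4311 -0.0905 -2.4864] [ 0.0023 -0.0247 -0.0156]
```

View pics/m2.png

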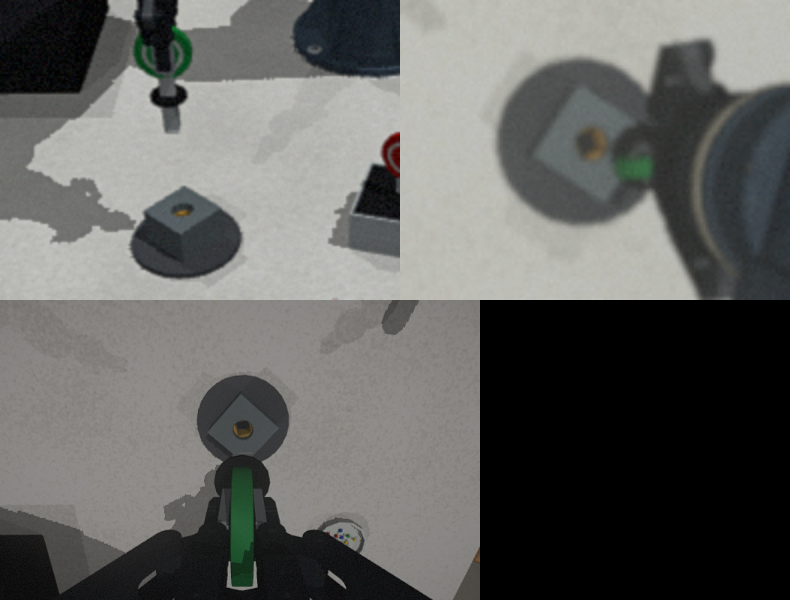

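The montage shows the sign held vertical (scene crop). In the wrist view the mouth is at about full-frame (324,171), nearly in line with the sign's axis. I now compare mouth and collar within the same camera so calibration bias cancels.

```bash
python3 - <<'E'
from h import *
np.set_printoptions(precision=4,suppress=True)
def plane(c,u,v,z):
    d=c['pose'][:3,:3]@np.array([(u-c['cx'])/c['fx'],(v-c['cy'])/c['fy'],1]); o=c['pose'][:3,3]; return (o+d*(z-o[2])/d[2])[:2]
S=np.load('scene2.npy',allow_pickle=True).item();W=np.load('wrist2.npy',allow_pickle=True).item();T=np.load('top2.npy',allow_pickle=True).item()
# housing top face by contour: segment depth z in [.044,.056]
for n,c,b in(('wrist',W,(260,120,390,225)),('scene',S,(235,165,290,200)),('top',T,(365,210,402,252))):
    P=pts(c); g=cv2.cvtColor(c['image'],cv2.COLOR_RGB2GRAY); hs=cv2.cvtColor(c['image'],cv2.COLOR_RGB2HSV)
    x0,y0,x1,y1=b; sub=np.zeros(g.shape,bool); sub[y0:y1,x0:x1]=1
    top=sub&(abs(P[...,2]-.05)<.006)&(hs[...,1]<110); 
    br=sub&(hs[...,0]<32)&(hs[...,0]>5)&(hs[...,1]>90); v,u=np.nonzero(br)
    # mouth = brass + dark hole: non-top connected region -> use hole of filled top
    deep=sub&(P[...,2]<.04)&(P[...,2]>0.005)
    cn,hi=cv2.findContours(top.astype(np.uint8),cv2.RETR_CCOMP,cv2.CHAIN_APPROX_NONE)
    for k,q in enumerate(cn):
        if len(q)>=8 and cv2.contourArea(q)>15:
            if hi[0][k][3]>=0: (ex,ey),ax,an=cv2.fitEllipse(q); print(n,'hole',(ex,ey),ax,plane(c,ex,ey,.05))
            else:
                w=np.array([plane(c,*t[0],.05) for t in q]); print(n,'face',[np.round(t,1) for t in cv2.minAreaRect((w*1000).astype(np.float32))])
    print(n,'brass',br.sum(),u.mean(),v.mean())
# collar in scene: black below disc
P=pts(S); z=monitor.get_state()['ee_pos'][2]+.005-.055; hs=S['image'].max(2)
m=np.zeros(hs.shape,bool); m[115:140,238:275]=1; m&=hs<55; v,u=np.nonzero(m); print('collar px',u.min(),u.max(),v.min(),v.max(),m.sum(), plane(S,(u.min()+u.max())/2,(v.min()+v.max())/2,z+.0025))
E
```

```text
wrist face [array([ 522.3, -163.1]), array([64.4, 64.4]), np.float64(56.8)]
wrist hole (323.6919860839844, 172.57801818847656) (25.1951904296875, 26.831796646118164) [ 0.5221 -0.1624]
wrist brass 261 323.5823754789272 174.65900383141764
scene face [array([ 524.8, -162.4]), array([71.9, 69.1]), np.float64(57.2)]
scene hole (260.97039794921875, 185.13885498046875) (6.052453517913818, 10.960287094116211) [ 0.5238 -0.1624]
scene brass 19 260.89473684210526 186.10526315789474
top face [array([ 520.5, -162.3]), array([64.7, 63.6]), np.float64(56.5)]
top hole (383.02484130859375, 232.91067504882812) (11.74439811706543, 12.334114074707031) [ 0.5198 -0.1619]
top brass 19 385.3157894736842 233.73684210526315
collar px 245 262 115 133 122 [ 0.5044 -0.1683]
```

Request:
arm_command:
  plan: [255, -0.0008, 0.0018, 0, 0, 255, 0, 0, 0.04, 0, 255, 0, 0, 0.04, 0, 255, 0, 0, 0.018, 0, 255, 0, 0, 0.004, 0, 255, 0, 0, 0, 0, 255, 0, 0, 0, 0]

```text
time_s: 8.43
ee_pos: [0.5228, -0.1639, 0.1474]
eef_rot: [3.14, 0.001, 1.715]
ft_force: [0.2, -0.3, -1.3]
finger_gap: 0.0096
grip_force: 58.5
```

```bash
python3 - <<'E'
from h import *
c=capture('scene'); save(c,'s3'); cv2.imwrite('pics/m3.png',cv2.resize(c['image'][110:220,200:320,::-1],(600,550),interpolation=2))
print(monitor.get_state()['ft_force'])
E
```

```text
[ 0.21485503 -0.07066616 -0.65850145]
```

View pics/m3.png

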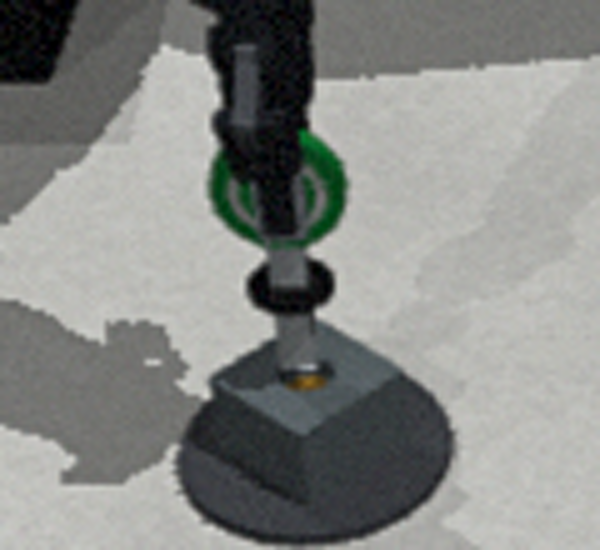

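The post tip is at crop (297,365) and the mouth at (305,375), so the post is about 1–2 mm too far to −y. The TCP reading agrees. I correct that and enter.

Request:
arm_command:
  plan: [255, 0.002, -0.0006, 0, 0, 255, 0, 0, 0.004, 0, 255, 0, 0, 0.003, 0, 255, 0, 0, 0.003, 0, 255, 0, 0, 0.002, 0, 255, 0, 0, 0, 0]

```text
time_s: 9.22
ee_pos: [0.5211, -0.1618, 0.1341]
eef_rot: [-3.141, -0.0, 1.715]
ft_force: [1.6, 0.0, -2.3]
finger_gap: 0.0093
grip_force: 58.5
```

Request:
arm_command:
  plan: [255, 0, 0, 0.002, 0, 255, 0, 0, 0.0015, 0, 255, 0, 0, 0.001, 0, 255, 0, 0, 0, 0]

```text
time_s: 9.72
ee_pos: [0.5212, -0.1618, 0.1297]
eef_rot: [-3.141, -0.0, 1.715]
ft_force: [0.7, 0.6, -1.6]
finger_gap: 0.0091
grip_force: 58.5
```

Request:
arm_command:
  plan: [255, 0, 0, 0.001, 0, 255, 0, 0, 0.001, 0, 255, 0, 0, 0, 0]

```text
time_s: 10.1
ee_pos: [0.5212, -0.1618, 0.1277]
eef_rot: [-3.141, -0.0, 1.715]
ft_force: [0.0, -0.2, -1.0]
finger_gap: 0.0092
grip_force: 58.5
```

Request:
arm_command:
  plan: [255, 0, 0, 0.0005, 0, 255, 0, 0, 0, 0]

```text
time_s: 10.35
ee_pos: [0.5212, -0.1618, 0.1273]
eef_rot: [-3.142, -0.0, 1.715]
ft_force: [-0.1, -0.5, -0.5]
finger_gap: 0.0091
grip_force: 58.5
```

Request:
arm_command:
  plan: [255, 0, 0, 0.0005, 0, 255, 0, 0, 0.0005, 0, 255, 0, 0, 0, 0]

```text
time_s: 10.72
ee_pos: [0.5212, -0.1618, 0.1263]
eef_rot: [3.142, -0.0, 1.715]
ft_force: [-0.0, -0.4, -0.4]
finger_gap: 0.009
grip_force: 58.5
```

Request:
arm_command:
  plan: [255, 0, 0, 0.0005, 0, 255, 0, 0, 0.0005, 0, 255, 0, 0, 0, 0]

```text
time_s: 11.1
ee_pos: [0.5214, -0.1619, 0.1256]
eef_rot: [3.141, 0.0, 1.715]
ft_force: [-0.4, 0.3, 2.9]
finger_gap: 0.0091
grip_force: 59.3
```

Request:
arm_command:
  plan: [255, 0, 0, 0.0005, 0, 255, 0, 0, 0, 0]

```text
time_s: 11.35
ee_pos: [0.5215, -0.162, 0.1253]
eef_rot: [3.141, 0.0, 1.715]
ft_force: [-1.3, -0.8, 5.6]
finger_gap: 0.0095
grip_force: 59.8
```

Request:
arm_command:
  plan: [255, 0, 0, 0, 0.035, 255, 0, 0, 0, 0.035, 255, 0, 0, 0, 0.035]

```text
time_s: 11.72
ee_pos: [0.5215, -0.1621, 0.1253]
eef_rot: [3.141, 0.001, 1.609]
ft_force: [-0.7, -0.6, 6.0]
finger_gap: 0.0095
grip_force: 59.7
```

Request:
arm_command:
  plan: [255, 0, 0, 0, 0.035, 255, 0, 0, 0, 0.035, 255, 0, 0, 0, 0.035]

```text
time_s: 12.1
ee_pos: [0.5217, -0.1621, 0.1254]
eef_rot: [3.14, 0.001, 1.504]
ft_force: [0.6, -1.7, 5.7]
finger_gap: 0.0092
grip_force: 59.7
```

Request:
arm_command:
  plan: [255, 0, 0, 0, 0.035, 255, 0, 0, 0, 0.035, 255, 0, 0, 0, 0.035]

```text
time_s: 12.48
ee_pos: [0.5217, -0.1621, 0.1254]
eef_rot: [3.14, 0.0, 1.399]
ft_force: [-0.3, -1.6, 5.5]
finger_gap: 0.009
grip_force: 59.7
```

Request:
arm_command:
  plan: [255, 0, 0, 0, 0.035, 255, 0, 0, 0, 0.035, 255, 0, 0, 0, 0.035]

```text
time_s: 12.85
ee_pos: [0.5219, -0.1622, 0.1255]
eef_rot: [3.14, 0.0, 1.294]
ft_force: [0.6, -1.3, 5.2]
finger_gap: 0.0091
grip_force: 59.7
```

Request:
arm_command:
  plan: [255, 0, 0, 0, 0.035, 255, 0, 0, 0, 0.035, 255, 0, 0, 0, 0.035]

```text
time_s: 13.22
ee_pos: [0.522, -0.1622, 0.1255]
eef_rot: [3.14, 0.0, 1.189]
ft_force: [1.1, -1.0, 6.2]
finger_gap: 0.0092
grip_force: 59.8
```

Request:
arm_command:
  plan: [255, 0, 0, 0, 0.035, 255, 0, 0, 0, 0.035, 255, 0, 0, 0, 0.035]

```text
time_s: 13.6
ee_pos: [0.5219, -0.1622, 0.1257]
eef_rot: [3.139, -0.0, 1.084]
ft_force: [0.1, -0.3, 8.3]
finger_gap: 0.0092
grip_force: 60.1
```

Request:
arm_command:
  plan: [255, 0, 0, 0, 0.035, 255, 0, 0, 0, 0.035, 255, 0, 0, 0, 0.035]

```text
time_s: 13.98
ee_pos: [0.5219, -0.1621, 0.1259]
eef_rot: [3.14, -0.001, 0.979]
ft_force: [0.5, 0.5, 10.2]
finger_gap: 0.0092
grip_force: 60.3
```

Request:
arm_command:
  plan: [255, 0, 0, 0, 0.035, 255, 0, 0, 0, 0.035, 255, 0, 0, 0, 0.035]

```text
time_s: 14.35
ee_pos: [0.5219, -0.162, 0.1259]
eef_rot: [3.14, -0.001, 0.874]
ft_force: [-0.2, -0.8, 9.7]
finger_gap: 0.0091
grip_force: 60.4
```

Request:
arm_command:
  plan: [255, 0, 0, -0.0003, 0.035, 255, 0, 0, 0, 0.035, 255, 0, 0, 0, 0.035]

```text
time_s: 14.72
ee_pos: [0.522, -0.162, 0.1261]
eef_rot: [3.14, -0.001, 0.769]
ft_force: [0.6, -1.0, 9.0]
finger_gap: 0.0094
grip_force: 60.0
```

Request:
arm_command:
  plan: [255, 0, 0, 0, 0.035, 255, 0, 0, 0, 0.035, 255, 0, 0, 0, 0.035]

```text
time_s: 15.1
ee_pos: [0.522, -0.1621, 0.1261]
eef_rot: [3.14, -0.001, 0.664]
ft_force: [-1.0, -0.1, 8.2]
finger_gap: 0.0091
grip_force: 60.1
```

Request:
arm_command:
  plan: [255, 0, 0, 0, 0.035, 255, 0, 0, 0, 0.035, 255, 0, 0, 0, 0.035]

```text
time_s: 15.48
ee_pos: [0.5219, -0.1621, 0.1261]
eef_rot: [3.14, -0.001, 0.559]
ft_force: [-0.5, -0.5, 8.4]
finger_gap: 0.0091
grip_force: 60.2
```

Request:
arm_command:
  plan: [255, 0, 0, 0, 0.035, 255, 0, 0, 0, 0.035, 255, 0, 0, 0, 0.035]

```text
time_s: 15.85
ee_pos: [0.5218, -0.1622, 0.1261]
eef_rot: [3.14, -0.001, 0.454]
ft_force: [-0.6, -1.4, 8.5]
finger_gap: 0.009
grip_force: 60.2
```

Request:
arm_command:
  plan: [255, 0, 0, 0, 0.035, 255, 0, 0, 0, 0.035, 255, 0, 0, 0, 0.035]

```text
time_s: 16.23
ee_pos: [0.5218, -0.1623, 0.126]
eef_rot: [3.14, -0.001, 0.348]
ft_force: [-1.8, -2.1, 7.8]
finger_gap: 0.0092
grip_force: 60.0
```

Request:
arm_command:
  plan: [255, 0, 0, 0, 0.035, 255, 0, 0, 0, 0.035, 255, 0, 0, 0, 0.035]

```text
time_s: 16.6
ee_pos: [0.5218, -0.1624, 0.1259]
eef_rot: [3.14, -0.001, 0.243]
ft_force: [0.0, -2.8, 6.2]
finger_gap: 0.0094
grip_force: 59.7
```

Request:
arm_command:
  plan: [255, 0, 0, 0, 0.035, 255, 0, 0, 0, 0.035, 255, 0, 0, 0, 0.035]

```text
time_s: 16.98
ee_pos: [0.5218, -0.1624, 0.1255]
eef_rot: [3.14, -0.001, 0.138]
ft_force: [0.4, -2.7, 2.7]
finger_gap: 0.0091
grip_force: 59.2
```

Request:
arm_command:
  plan: [255, 0, 0, 0, 0.02, 255, 0, 0, 0, 0.02]

```text
time_s: 17.23
ee_pos: [0.5217, -0.1623, 0.1254]
eef_rot: [3.141, -0.001, 0.099]
ft_force: [2.2, -3.9, 3.8]
finger_gap: 0.0093
grip_force: 59.3
```

Request:
arm_command:
  plan: [255, 0, 0, 0.0003, 0.02, 255, 0, 0, 0, 0.02]

```text
time_s: 17.48
ee_pos: [0.5218, -0.1623, 0.1252]
eef_rot: [3.14, -0.001, 0.059]
ft_force: [2.3, -4.6, 4.9]
finger_gap: 0.0093
grip_force: 59.5
```

Request:
arm_command:
  plan: [255, 0.0002, 0.0006, 0, 0, 255, 0, 0, 0, 0]

```text
time_s: 17.73
ee_pos: [0.5218, -0.1625, 0.1248]
eef_rot: [3.141, -0.001, 0.059]
ft_force: [3.2, -4.0, 0.7]
finger_gap: 0.0095
grip_force: 58.9
```

```bash
python3 -c "
from h import *
s=monitor.get_state();print(s['ee_pos'],s['eef_rot'],s['ft_force'],s['torque'],s['qpos'])"
```

```text
[ 0.52183759 -0.16250775  0.1247981 ] [ 3.14146554e+00 -7.29862320e-04  5.94296529e-02] [ 3.22910407 -4.01481992  0.7132027 ] [-1.03084757 -0.9161289  -0.04604822] [-3.01970127e-01  3.41063673e-01 -1.87270671e-01  1.04173432e+00
  1.39162859e-04  2.78019297e+00]
```

Request:
arm_command:
  plan: [255, 0.0005, 0.0005, 0, 0, 255, 0, 0, 0.0005, 0, 255, 0, 0, 0, 0]

```text
time_s: 18.1
ee_pos: [0.522, -0.1628, 0.1242]
eef_rot: [-3.141, -0.0, 0.06]
ft_force: [3.4, -2.3, 0.7]
finger_gap: 0.0094
grip_force: 58.9
```

Request:
arm_command:
  plan: [255, 0.0006, 0.0003, 0, 0, 255, 0, 0, 0.0005, 0, 255, 0, 0, 0.0005, 0, 255, 0, 0, 0, 0]

```text
time_s: 18.6
ee_pos: [0.5224, -0.163, 0.1231]
eef_rot: [-3.141, 0.0, 0.06]
ft_force: [1.9, -2.1, 0.3]
finger_gap: 0.0091
grip_force: 59.1
```

```bash
python3 -c "
from h import *
s=monitor.get_state();print(s['ee_pos'],s['eef_rot'],s['ft_force'],s['torque'])"
```

```text
[ 0.52239663 -0.16300852  0.12314102] [-3.14124829e+00  4.06581468e-04  5.98694173e-02] [ 1.89200048 -2.14627604  0.33999125] [-0.57402159 -0.53300587 -0.01991483]
```

Request:
arm_command:
  plan: [255, 0.0004, 0.0004, 0.0005, 0, 255, 0, 0, 0.001, 0, 255, 0, 0, 0.001, 0, 255, 0, 0, 0, 0]

```text
time_s: 19.1
ee_pos: [0.5227, -0.1633, 0.1205]
eef_rot: [-3.141, 0.001, 0.06]
ft_force: [1.8, -0.2, -1.4]
finger_gap: 0.0093
grip_force: 58.6
```

```bash
python3 -c "
from h import *
s=monitor.get_state();print(s['ee_pos'],s['eef_rot'],s['ft_force'],s['torque'])"
```

```text
[ 0.52269846 -0.16332691  0.12051143] [-3.14108806e+00  7.04023461e-04  5.99080003e-02] [ 1.81556723 -0.24747984 -1.42082065] [-0.14208624 -0.21241806 -0.00213173]
```

Sliding freely; going on down.

Request:
arm_command:
  plan: [255, 0.0003, 0, 0.001, 0, 255, 0, 0, 0.0015, 0, 255, 0, 0, 0.0015, 0, 255, 0, 0, 0.0015, 0, 255, 0, 0, 0, 0]

```text
time_s: 19.73
ee_pos: [0.5232, -0.1634, 0.1151]
eef_rot: [-3.141, 0.0, 0.06]
ft_force: [0.9, -0.2, -1.7]
finger_gap: 0.0091
grip_force: 58.7
```

Request:
arm_command:
  plan: [255, 0, 0, 0.0015, 0, 255, 0, 0, 0.0015, 0, 255, 0, 0, 0.0015, 0, 255, 0, 0, 0, 0]

```text
time_s: 20.23
ee_pos: [0.5232, -0.1635, 0.1107]
eef_rot: [-3.141, 0.0, 0.06]
ft_force: [0.8, 0.4, -2.2]
finger_gap: 0.0094
grip_force: 58.7
```

Request:
arm_command:
  plan: [255, 0, 0, 0.002, 0, 255, 0, 0, 0.002, 0, 255, 0, 0, 0.002, 0, 255, 0, 0, 0.002, 0, 255, 0, 0, 0, 0]

```text
time_s: 20.85
ee_pos: [0.5232, -0.1635, 0.1026]
eef_rot: [-3.141, 0.0, 0.06]
ft_force: [0.2, -0.1, -1.6]
finger_gap: 0.0093
grip_force: 58.7
```

Request:
arm_command:
  plan: [255, 0, 0, 0.001, 0, 255, 0, 0, 0.001, 0, 255, 0, 0, 0.001, 0, 255, 0, 0, 0, 0]

```text
time_s: 21.35
ee_pos: [0.5232, -0.1635, 0.0997]
eef_rot: [-3.141, 0.0, 0.06]
ft_force: [-0.2, -0.0, -2.5]
finger_gap: 0.0097
grip_force: 58.7
```

Request:
arm_command:
  plan: [255, 0, 0, 0.0008, 0, 255, 0, 0, 0.0006, 0, 255, 0, 0, 0, 0]

```text
time_s: 21.72
ee_pos: [0.5234, -0.1635, 0.0989]
eef_rot: [3.142, -0.0, 0.06]
ft_force: [-1.3, 0.4, 4.1]
finger_gap: 0.0093
grip_force: 59.6
```

Request:
arm_command:
  plan: [255, 0, 0, 0.0005, 0, 255, 0, 0, 0, 0]

```text
time_s: 21.98
ee_pos: [0.5234, -0.1635, 0.0988]
eef_rot: [3.141, -0.001, 0.06]
ft_force: [-2.7, 0.9, 9.4]
finger_gap: 0.0093
grip_force: 60.6
```

Request:
arm_command:
  plan: [255, 0, 0, -0.0004, 0, 200, 0, 0, 0, 0, 150, 0, 0, 0, 0, 100, 0, 0, 0, 0, 50, 0, 0, 0, 0, 0, 0, 0, 0, 0, 0, 0, 0, 0, 0, 0, 0, 0, 0, 0]
  grip_force: 20

```text
time_s: 22.98
ee_pos: [0.5233, -0.1635, 0.0983]
eef_rot: [-3.142, 0.0, 0.06]
ft_force: [0.3, 0.1, -0.0]
finger_gap: 0.0855
grip_force: 0.0
```

Request:
arm_command:
  plan: [0, 0, 0, 0, 0, 0, 0, 0, -0.02, 0, 0, 0, 0, -0.04, 0, 0, 0, 0, -0.05, 0, 0, 0, 0, -0.05, 0, 0, -0.05, 0, -0.02, 0, 0, -0.05, 0, 0, 0, 0, 0, 0, 0, 0]

```text
time_s: 23.98
ee_pos: [0.4207, -0.1693, 0.2792]
eef_rot: [3.141, -0.0, 0.058]
ft_force: [1.0, 0.5, 0.5]
finger_gap: 0.0856
grip_force: 0.0
```

```bash
python3 - <<'E'
from h import *
c=capture('scene'); cv2.imwrite('pics/m4.png',cv2.resize(c['image'][100:280,140:480,::-1],(800,424),interpolation=2))
print(monitor.get_state()['ft_force'])
E
```

```text
[ 0.93202066 -0.05408092 -1.39709021]
```

View pics/m4.png

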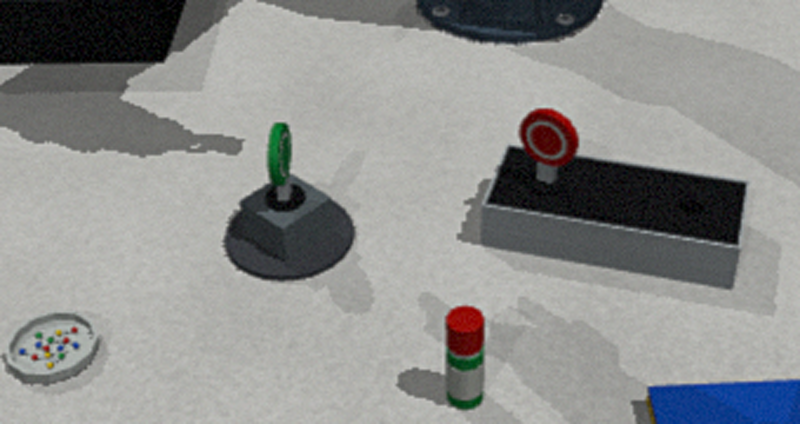

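The sign stands upright in the foot with its collar (285,197) flush on the top face, and the bystanders have not moved. Handing in.

```bash
python3 -c "
from rig import job_done
print(job_done())"
```

```text
the job is handed in; nothing more can be done
None
```

The green sign stands upright in the foot with its collar flush and the gripper clear. Measured forces stayed under about 13 N, the red sign, glue stick, pin dish and cards were left alone, and the job was handed in at about 24 s; the hand-in returned no verdict.

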